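# Touch off a bearing-block casting with a hand-held touch probe

## Robot

A 6-joint arm with a two-finger parallel gripper is mounted at the origin on the work surface. World frame = base frame: x ahead of the robot, y to its left, z up, the work surface at z = 0. Lengths are in m, angles in rad, forces in N, time in s.
With the tool pointing down it reaches from about 0.275 to 0.875 m from the base axis. Payload 12.5 kg.
Tool frame: the origin (TCP) lies at the very end of the fingers, on their centre line; the grasp point (between the pads) lies 19 mm behind it; x points along the fingers, y is the direction in which the jaws open and shut, and the axes are right-handed (so a half turn about x gives the same grasp; the last joint's range is limited). The gripper opens to 85 mm and grips with 20 to 120 N. Pads are 22 mm wide; open, the fingers measure 114 mm over their backs; the gripper's body (76 mm by 85 mm) begins 54 mm behind the grasp point. The pads swing forward as they close: fully open they stand 13 mm farther back than shut.
Start: joints at [1.235, 0.351, 1.652, -0, 1.139, -0.085], TCP at [0.136, 0.533, 0.231] pointing down, gripper open.
Joint ranges: [-2.75, 2.75], [-0.79, 2.1], [0.01, 2.65], [-1.57, 4.71], [0.07, 3.14], [-2.87, 2.87]. Speed limits (rad/s): [2.22, 2.22, 2.79, 3.14, 3.14, 3.14].

## Interface

Orientations are given as a 3x3 rotation matrix whose columns are the frame's x, y, z axes.
In Python, from bench import manip gives the robot as it stands. Calls block until the motion is done:
- manip.move_ptp(position, orientation): joint-space move of the TCP to a pose.
- manip.move_l(position, attitude=None, max_speed=0.15): straight line of the TCP; attitude=None keeps the orientation; max_speed is the mean speed in m/s.
- manip.move_j(angles): joint-space move.
- manip.set_gripper(opening, effort=None): opening from 0.0 (shut) to 1.0 (fully open); effort is the grip in N (None keeps the last); returns when the fingers have stopped.
- manip.dwell(seconds).
- manip.inverse_kinematics(position, orientation): joint angles nearest the present ones, or None.
- manip.grab_frame(name): name is "scene" or "top" or "wrist"; returns (picture, depth): 420x560x3 uint8, red, green, blue; 420x560 float32, m along the optical axis (not along the pixel's ray), 0 where there is no reading.
- manip.get_calibration(name): a dict with "camera_matrix" (3x3 intrinsics, pixels), "R" (3x3) and "t" (3): a world point X has camera coordinates R X + t. Camera axes: x right, y down, z forward; pixel columns grow to the right and rows downward; lengths in m; the calibration is good to about 2 mm. A picture is of the moment at which its call begins: read the wrist's pose just before it. get_calibration takes no time and is no camera call; for the wrist camera it gives the pose at the moment of the call.
A pose or a line that the arm cannot do raises manip.Unreachable and nothing moves.
- manip.sign_off(): hands the job in, once; it reports no verdict.
Trained networks look in the newest picture that a camera, given by its name, has taken for a name from the list of things; names that differ only in an ending like _2 or _b are one class to them, and where a whole thing is asked for, a point or a joint stands for the part that bears it (a point fixed in the world has none). Each returns a list of dicts, best first, with "confidence" (0 to 1); they miss things now and then, are a little off and sometimes report something else, mostly with a low value. They report only what shows in the picture. A call takes as long as a camera call. They do not tell look-alikes from the thing itself.
- manip.look_for(camera, name): "at" ([x, y, z] in m, in world coordinates, good to about 4 mm: the middle of the surface that is visible of it).
Readings, each from a call of its own:
- manip.current_time(): time.
- manip.current_qpos(): joint angles.
- manip.current_joint_vel(): joint speeds.
- manip.current_joint_torque(): joint torques, N m.
- manip.current_ee_pos(): TCP position.
- manip.current_tcp_rot(): TCP orientation.
- manip.current_force(): force on the tool from outside, world axes, zero at the start.
- manip.current_ft_torque(): the same for the moment, N m.
- manip.current_grip_width(): opening from 0.0 (shut) to 1.0 (fully open).
Only numpy, scipy, OpenCV 4.12 (cv2) and the standard library are available. Lean on these libraries where they do the work, as an engineer would, in place of code of your own. Each camera call takes 0.05 s, during which the arm holds its last target. There are 200 camera calls.

## Task

Locate the blue bearing-block casting before it is machined: take the orange-handled touch probe out of its yellow fork rack and, gently from the side, press its red ball against the bright face of the three datum bosses in turn - red-marked, then yellow-marked, then green-marked - resting about half a second on each. The casting is not clamped, so do not shift it, touch it with nothing but the probe, and leave the other things on the table where they are. Then hang the probe gently back in the fork, upright with its steel flange flat on both prongs, and let go.

Things in the scene. Friction and masses are not known exactly. Their poses are not given: they have to be found in the camera images.
- probe: Touch probe, 0.3 to 0.45 kg, hanging upright (its z axis up) in the fork rack. Origin at the centre of its square orange handle, 34 x 34 mm (sides along its x and y axes), 74 mm high (37 mm above and below the origin). Below the handle: a steel flange 66 mm across and 8 mm thick, its underside 45 mm below the origin; a black neck 26 mm across down to 79 mm below the origin; then the thin steel stylus with the red ball. Loose: lift it straight up to take it out.
- tip (a point): Centre of the red ball (16 mm across) at the end of the probe's stylus, 140 mm below the handle's centre when undeflected. The stylus (9 mm rod) hinges in the neck on springs, 81 mm below the handle's centre: the ball yields sideways in any direction by about 0.43 N per mm, up to about 14 mm, and springs back; stay well inside that travel, as past it the ball is rigid; it does not yield upward.
- casting: Blue bearing-block casting, 2.1 to 3.2 kg, lying loose on an aluminium fixture plate 15 mm thick (230 x 260 mm). Origin at the centre of its underside, z up. Block 84 mm along x, 160 mm along y, 66 mm high, with a round bearing housing across its middle (along x, 84 mm wide) rising to 108 mm above the underside. Pushed sideways with much more than 8 N it may slide.
- red_face (a point): Centre of the bright machined face of the red-marked boss of the casting (face 32 mm wide, 40 mm high, standing 8 mm proud of the blue side wall, its upper 8 mm painted red, with a red patch on the casting's top edge above it). On the long side; the face looks along the casting's +x. Axes are the casting's: z up.
- yellow_face (a point): Centre of the bright machined face of the yellow-marked boss of the casting (face 32 mm wide, 40 mm high, standing 8 mm proud of the blue side wall, its upper 8 mm painted yellow, with a yellow patch on the casting's top edge above it). On the same long side, 110 mm from the red one; the face looks along the casting's +x. Axes are the casting's: z up.
- green_face (a point): Centre of the bright machined face of the green-marked boss of the casting (face 32 mm wide, 40 mm high, standing 8 mm proud of the blue side wall, its upper 8 mm painted green, with a green patch on the casting's top edge above it). On the end next to the yellow boss; the face looks along the casting's -y. Axes are the casting's: z up.
- rack: Grey steel rack fixed to the table, with a yellow two-pronged fork on top. Origin at the centre of the slot, on the table; z up. Top of the fork 130 mm above the table, prongs 12 mm thick, fork 100 mm wide overall; nothing stands above the prongs.
- fork_slot (a point): Point midway between the prongs, level with their top (130 mm above the table), where the probe's axis belongs. The slot is 36 mm wide, runs 21 mm back from this point (the rack's -x) and is open at the front 45 mm ahead of it (the rack's +x). With the probe hung up its handle's centre is 45 mm above this point.
- roll_black: loose black tape roll lying flat, 116 mm across, 50 high; origin at its underside centre; a bystander
- roll_blue: loose blue tape roll lying flat, 100 mm across, 50 high; origin at its underside centre; a bystander
- core: empty cardboard core standing on end, 82 mm across, 75 high; origin at its underside centre; a bystander
- wrench: loose steel wrench, 170 mm long, lying flat; a bystander
- tray: shallow blue plastic tray, 100 x 140 mm, 35 high; origin at its underside centre; a bystander
- mandrel: steel winding mandrel lying on its side, 40 mm across, 150 long along its y axis; a bystander
- brush: cleaning brush, 180 mm long, lying flat; a bystander
Things that resemble listed ones, but are neither listed nor needed, are in the scene too. Leave any turquoise look-alike of the probe alone.

How it is judged:
By the outcome, as a careful person would: the job done as asked, in the order asked, and still so for the second after the job is handed in, with the robot touching nothing.
It also fails if it takes over 64 s, if anything falls off the work surface, if the arm or the gripper's body presses on something with over 40 N, if the wrist force passes 120 N, or if a joint passes its speed limit or range.

## Working session

There is one attempt and no reset: what is moved stays moved. The work goes in short steps, each a Python script; the robot and the scene stay as the last script left them, time stands still between calls to the robot, and variables do not carry over. Pictures are saved under pics/ and viewed, about 8 in all and at most 12, crops included, and the job is handed in when it is done.

```bash
mkdir -p pics; ls
python3 - <<'E'
from bench import manip as m
import cv2,numpy as np
for c in ["scene","top"]:
    p,d=m.grab_frame(c); cv2.imwrite(f"pics/{c}0.png",p[:,:,::-1]); np.savez(f"{c}0.npz",p=p,d=d)
    k=m.get_calibration(c); print(c,np.round(k["camera_matrix"],1).tolist(),np.round(k["R"],3).tolist(),np.round(k["t"],3))
    for n in ["probe","tip","casting","red_face","yellow_face","green_face","rack","fork_slot"]:
        print(n,[(np.round(r["at"],3).tolist(),round(r["confidence"],2)) for r in m.look_for(c,n)][:4])
print(m.current_time())
E
```

```text
pics
scene [[429.4, 0.0, 276.4], [0.0, 429.4, 208.4], [0.0, 0.0, 1.0]] [[-0.621, 0.784, -0.011], [0.454, 0.348, -0.82], [-0.639, -0.515, -0.572]] [ 0.315 -0.123  1.462]
probe [([0.578, -0.263, 0.15], 0.96), ([0.735, -0.42, 0.123], 0.9), ([0.416, -0.072, 0.131], 0.77), ([0.388, -0.252, 0.126], 0.61)]
tip [([0.738, -0.431, 0.024], 0.64), ([0.521, 0.144, 0.081], 0.51), ([0.378, -0.255, 0.031], 0.49), ([0.406, -0.081, 0.026], 0.43)]
casting [([0.52, 0.143, 0.08], 0.66)]
red_face [([0.517, 0.149, 0.08], 0.95)]
yellow_face [([0.553, -0.278, 0.018], 0.73), ([0.518, 0.147, 0.079], 0.68)]
green_face [([0.514, 0.147, 0.08], 0.67)]
rack [([0.555, -0.275, 0.018], 0.79)]
fork_slot [([0.559, -0.278, 0.021], 0.64)]
top [[524.9, 0.0, 282.2], [0.0, 524.9, 204.5], [0.0, 0.0, 1.0]] [[0.008, -1.0, 0.0], [-0.978, -0.008, -0.209], [0.209, 0.001, -0.978]] [-0.011  0.556  1.476]
probe [([0.37, -0.252, 0.13], 0.97), ([0.395, -0.082, 0.116], 0.7), ([0.727, -0.424, 0.124], 0.62), ([0.558, -0.273, 0.151], 0.61)]
tip []
casting [([0.476, 0.118, 0.088], 0.89)]
red_face [([0.479, 0.121, 0.089], 0.95)]
yellow_face [([0.478, 0.118, 0.085], 0.73), ([0.528, -0.283, 0.032], 0.5)]
green_face [([0.476, 0.12, 0.089], 0.82)]
rack [([0.525, -0.286, 0.034], 0.76)]
fork_slot [([0.531, -0.281, 0.033], 0.7), ([0.561, -0.27, 0.151], 0.25)]
0.9
```

View pics/scene0.png

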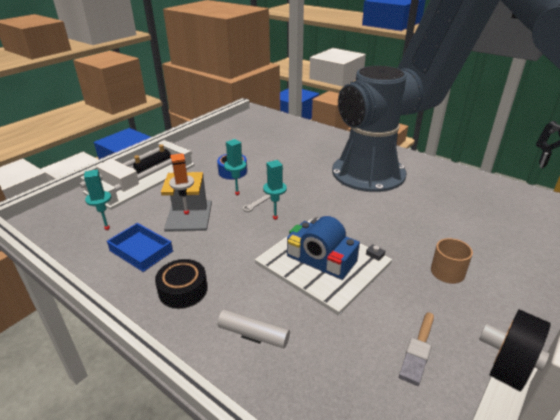

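View pics/top0.png

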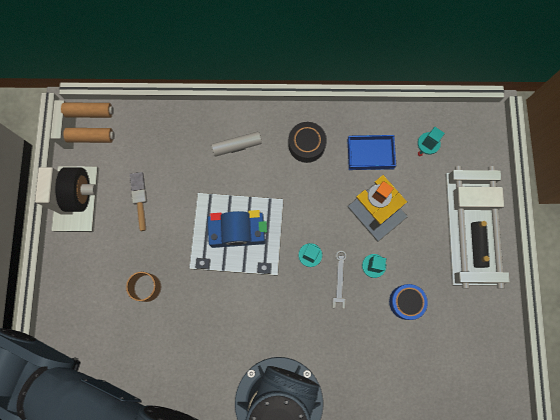

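The orange-handled probe hangs in the rack at about (380,195) in the top picture. The casting is at about (237,228), with red and yellow on its far side and green at the right end. The turquoise look-alikes are at (310,255), (375,265) and (430,142). Next I'll take closer wrist views.

```bash
cat > h.py <<'E'
from bench import manip as m
import cv2,numpy as np
def down(yaw): # tool x down, tool y (jaws) at world yaw
    y=np.array([np.cos(yaw),np.sin(yaw),0]); x=np.array([0,0,-1.]); return np.c_[x,y,np.cross(x,y)]
def cloud(d,k):
    v,u=np.mgrid[:d.shape[0],:d.shape[1]]; K=k["camera_matrix"]
    P=np.stack([(u-K[0,2])/K[0,0]*d,(v-K[1,2])/K[1,1]*d,d],-1)
    return (P-k["t"])@k["R"]
def shot(c,name):
    k=m.get_calibration(c); p,d=m.grab_frame(c); cv2.imwrite(f"pics/{name}.png",p[:,:,::-1]); X=cloud(d,k); np.savez(name+".npz",p=p,d=d,X=X,**k); return p,d,X,k
E
python3 - <<'E'
from h import *
k=m.get_calibration("wrist"); R=m.current_tcp_rot(); t=m.current_ee_pos()
C=-k["R"].T@k["t"]; print("cam in tool",np.round(R.T@(C-t),3),"axis",np.round(R.T@k["R"].T,2).tolist(),np.round(k["camera_matrix"],0).tolist()); print(np.round(R,2).tolist())
z=np.load("top0.npz");k=m.get_calibration("top");X=cloud(z["d"],k);hsv=cv2.cvtColor(z["p"],cv2.COLOR_RGB2HSV).astype(int)
def rect(M):
    r=cv2.minAreaRect((X[M][:,:2]*1000).astype(np.float32)); print(M.sum(),np.round(X[M].mean(0),3),np.round(X[M][:,2].min(),3),np.round(r[0],1),np.round(r[1],1),round(r[2],1))
H,S,V=hsv[...,0],hsv[...,1],hsv[...,2]; Z=X[...,2]
n=(abs(X[...,0]-.56)<.09)&(abs(X[...,1]+.27)<.09)
rect(n&(Z>.195)); rect(n&(abs(Z-.13)<.008)&(S>150))
c=(abs(X[...,0]-.48)<.1)&(abs(X[...,1]-.12)<.12)
rect(c&(Z>.07)&(Z<.09)); rect(c&(Z>.1))
for lo,hi in [(0,5),(22,33),(45,75)]:
    rect(c&(Z>.06)&(H>=lo)&(H<=hi)&(S>140))
E
```

```text
cam in tool [-0.142 -0.    -0.078] axis [[0.0, -0.3, 0.95], [1.0, 0.0, 0.0], [-0.0, 0.95, 0.3]] [[311.0, 0.0, 280.0], [0.0, 311.0, 210.0], [0.0, 0.0, 1.0]]
[[0.0, 0.25, 0.97], [-0.0, 0.97, -0.25], [-1.0, -0.0, 0.0]]
182 [ 0.566 -0.276  0.211] 0.197 [ 566.9 -277. ] [33.9 36. ] 53.8
736 [ 0.548 -0.286  0.131] 0.122 [ 559.3 -283.8] [101.2 101.3] 40.2
904 [0.482 0.122 0.081] 0.071 [484.4 122.4] [ 94.5 168.5] 4.7
819 [0.479 0.125 0.117] 0.1 [479.7 125.5] [86.7 77.3] 4.9
65 [0.516 0.185 0.082] 0.074 [516.1 184.9] [26.3 19.4] 88.6
65 [0.525 0.074 0.081] 0.074 [524.8  73.9] [21.  28.7] 5.9
9 [0.484 0.049 0.081] 0.075 [487.1  49. ] [27.2 14.2] 0.2
```

Run:
```python
from h import *
r=np.deg2rad
print(m.inverse_kinematics([.49,.12,.27],down(r(-85))), m.inverse_kinematics([.49,.12,.27],down(r(95))))
t0=m.current_time(); m.move_ptp([.5,.12,.25],down(r(-85))); print("t",m.current_time()-t0)
p,d,X,k=shot("wrist","w_cast")
for n in ["red_face","yellow_face","green_face","casting"]: print(n,[(np.round(q["at"],3).tolist(),round(q["confidence"],2)) for q in m.look_for("wrist",n)][:2])
t0=m.current_time(); m.move_ptp([.565,-.275,.30],down(r(-45))); print("t",m.current_time()-t0, m.current_qpos())
p2,d2,X2,k2=shot("wrist","w_rack"); print("force",m.current_force(),m.current_time())
cv2.imwrite("pics/both.png",cv2.resize(np.hstack([p,p2])[:,:,::-1],(800,300),interpolation=cv2.INTER_AREA))
def rect(X,M):
    r=cv2.minAreaRect((X[M][:,:2]*1000).astype(np.float32)); print(M.sum(),np.round(X[M].mean(0),4),np.round(X[M][:,2].min(),3),np.round(r[0],1),np.round(r[1],1),round(r[2],1))
def near(X,x,y,a): return (abs(X[...,0]-x)<a)&(abs(X[...,1]-y)<a)
hs=lambda p:cv2.cvtColor(p,cv2.COLOR_RGB2HSV).astype(int)
Z=X[...,2];c=near(X,.48,.12,.12); rect(X,c&(Z>.074)&(Z<.088)); rect(X,c&(Z>.1))
h=hs(p);
for lo,hi in [(0,5),(22,33),(45,75)]:
    M=c&(Z>.077)&(h[...,0]>=lo)&(h[...,0]<=hi)&(h[...,1]>140); rect(X,M)
    M=c&(Z>.03)&(Z<.074)&(h[...,0]>=lo)&(h[...,0]<=hi)&(h[...,1]>140); rect(X,M)
Z=X2[...,2];c=near(X2,.565,-.275,.12);h=hs(p2); rect(X2,c&(Z>.2)); rect(X2,c&(abs(Z-.138)<.004)); rect(X2,c&(abs(Z-.13)<.006)&(h[...,1]>150))
```

```text
[ 1.47865854e-01  2.27721097e-01  1.71882396e+00 -4.44089210e-16
  1.19504759e+00  1.63139572e+00] [ 1.47865854e-01  2.27721097e-01  1.71882396e+00 -4.44089210e-16
  1.19504759e+00 -1.51019694e+00]
t 1.9833000000000003
red_face [([0.494, 0.128, 0.087], 0.85)]
yellow_face [([0.495, 0.122, 0.085], 0.86)]
green_face [([0.492, 0.122, 0.088], 0.77)]
casting [([0.488, 0.126, 0.091], 0.91)]
t 1.4916999999999998 [-5.25795459e-01  4.40863301e-01  1.34837595e+00  2.13708760e-04
  1.35262778e+00  2.59213979e-01]
force [-0.32294319  1.04647974  0.04892456] 4.675
6327 [0.4896 0.1243 0.0807] 0.074 [486.1 122.9] [ 91.9 168.6] 4.4
51839 [0.5078 0.1218 0.2968] 0.1 [495.4 125.7] [121.5 132.3] 52.3
499 [0.5156 0.1848 0.0807] 0.077 [519.  157.1] [22. 87.] 5.1
6 [0.5279 0.1744 0.0735] 0.073 [527.8 175.5] [ 0.1 12.3] 5.1
561 [0.524  0.075  0.0829] 0.077 [539.5  97.7] [90.  32.9] 57.8
15 [0.534  0.0745 0.0716] 0.058 [534.4  73.1] [36.9  6.8] 82.7
452 [0.4878 0.0518 0.0832] 0.077 [526.5  82. ] [135.8  32.7] 40.2
2 [0.5038 0.0449 0.074 ] 0.074 [503.8  44.9] [2.1 0. ] 95.5
47261 [ 0.5729 -0.2671  0.3663] 0.2 [ 567.5 -272.5] [111.7 122.7] 86.7
1408 [ 0.5765 -0.2687  0.1374] 0.134 [ 570.9 -272.8] [54.8 64. ] 45.8
4696 [ 0.5581 -0.2828  0.1294] 0.125 [ 559.6 -283.4] [102.3  99.7] 39.9
```

View pics/both.png

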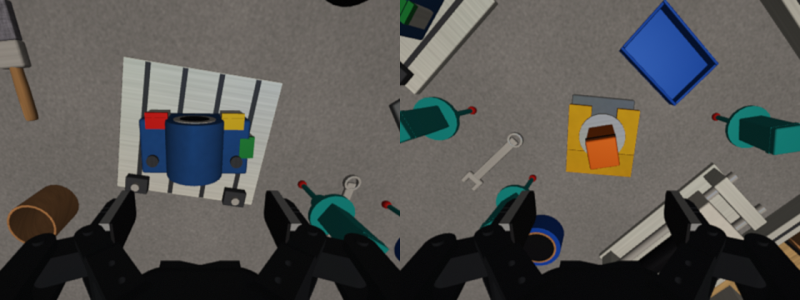

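Run:
```python
from h import *
from scipy.optimize import least_squares
def rect(X,M,s=""):
    r=cv2.minAreaRect((X[M][:,:2]*1000).astype(np.float32)); print(s,M.sum(),np.round(X[M].mean(0),4),np.round(r[0],1),np.round(r[1],1),round(r[2],1))
hs=lambda p:cv2.cvtColor(p,cv2.COLOR_RGB2HSV).astype(int)
def big(M):
    n,l,s,_=cv2.connectedComponentsWithStats(M.astype(np.uint8)); return l==1+np.argmax(s[1:,4])
z=np.load("w_rack.npz");X=z["X"];Z=X[...,2];h=hs(z["p"])
n=(abs(X[...,0]-.565)<.09)&(abs(X[...,1]+.275)<.09)
M=big(n&(Z>.208)&(Z<.216)&(h[...,1]>120));rect(X,M,"handle top")
F=big(n&(abs(Z-.138)<.003)&(h[...,1]<90)); rect(X,F,"flange")
P=X[F][:,:2]; 
ct,_=cv2.findContours(F.astype(np.uint8),0,cv2.CHAIN_APPROX_NONE); c=max(ct,key=len)[:,0]; Q=X[c[:,1],c[:,0],:2]
f=lambda a:np.linalg.norm(Q-a,axis=1)-.033
s=least_squares(f,[.567,-.277],loss="soft_l1",f_scale=.001).x; print("flange c",s,np.median(abs(f(s))))
Y=n&(abs(Z-.13)<.004)&(h[...,1]>150)&(h[...,0]<35); 
for a in [38,39,40,41,42,43]:
    t=np.deg2rad(a);A=X[Y][:,:2]@np.array([np.cos(t),np.sin(t)]);B=X[Y][:,:2]@np.array([-np.sin(t),np.cos(t)])
    # prong inner edges in front zone
    fr=A>A.max()-.012; b=np.sort(B[fr]); i=np.argmax(np.diff(b)); print(a,"A",np.round(np.percentile(A,[.5,99.5]),4),"B",np.round(np.percentile(B,[.5,99.5]),4),"slot",b[i],b[i+1], "flange A,B",np.round([s@[np.cos(t),np.sin(t)],s@[-np.sin(t),np.cos(t)]],4))
# casting
z=np.load("w_cast.npz");X=z["X"];Z=X[...,2];h=hs(z["p"])
n=(abs(X[...,0]-.48)<.1)&(abs(X[...,1]-.12)<.12)
M=big(n&(Z>.02)&(Z<.13)); M&=(abs(Z-.081)<.004); rect(X,M,"top")
t=np.deg2rad(4.7);R=np.array([[np.cos(t),np.sin(t)],[-np.sin(t),np.cos(t)]])
def loc(X): return np.concatenate([(X[...,:2]-[.480,.126])@R.T,X[...,2:]-.015],-1)*1000
L=loc(X)
for nm,lo,hi in [("r",0,5),("y",22,33),("g",45,75)]:
    q=L[n&(abs(Z-.081)<.004)&(h[...,0]>=lo)&(h[...,0]<=hi)&(h[...,1]>140)]; print(nm,len(q),np.round(np.percentile(q,[2,50,98],axis=0),1).tolist())
z=np.load("scene0.npz");X=cloud(z["d"],m.get_calibration("scene"));L=loc(X);h=hs(z["p"])
for y in (55,-55):
    q=L[(abs(L[...,1]-y)<12)&(L[...,0]>44)&(L[...,0]<62)&(L[...,2]>5)&(L[...,2]<75)]; hh=np.histogram(q[:,2],bins=np.arange(5,76,5)); print(y,len(q),np.median(q[:,0]),hh[0])
    for zz in range(10,70,8):
        w=q[abs(q[:,2]-zz)<4]; print(zz,len(w),np.round(w[:,0].mean(),1) if len(w) else 0,end="; ")
k=m.get_calibration("scene");print()
p=z["p"][205:285,280:375];cv2.imwrite("pics/zoom.png",cv2.resize(p[:,:,::-1],None,fx=8,fy=7,interpolation=cv2.INTER_CUBIC))
```

```text
handle top 1759 [ 0.5681 -0.2759  0.2113] [ 567.4 -276.4] [34.  33.9] 54.3
flange 1378 [ 0.5766 -0.2689  0.1374] [ 571.1 -272.8] [54.6 64. ] 45.2
flange c [ 0.56661152 -0.27763273] 0.001720396682748697
38 A [0.2157 0.318 ] B [-0.6176 -0.5177] slot -0.5840402183216608 -0.54812367481692 flange A,B [ 0.2756 -0.5676]
39 A [0.2062 0.3074] B [-0.6218 -0.5228] slot -0.5894734388753974 -0.553497861669867 flange A,B [ 0.2656 -0.5723]
40 A [0.1961 0.2973] B [-0.6261 -0.5274] slot -0.5946859084479803 -0.5587034477122952 flange A,B [ 0.2556 -0.5769]
41 A [0.1858 0.2876] B [-0.6306 -0.5313] slot -0.5996017397390152 -0.5637388472722685 flange A,B [ 0.2455 -0.5813]
42 A [0.1753 0.2779] B [-0.6351 -0.5352] slot -0.6046694916669464 -0.5686132815215469 flange A,B [ 0.2353 -0.5855]
43 A [0.1644 0.2683] B [-0.6396 -0.5386] slot -0.6093451231978471 -0.5733449586708862 flange A,B [ 0.225  -0.5895]
top 5413 [0.4891 0.1248 0.0805] [486.5 123.1] [ 91.8 167.8] 4.7
r 499 [[30.8, 41.3, 62.1], [40.7, 55.6, 66.2], [51.1, 69.2, 67.8]]
y 557 [[29.1, -68.9, 62.1], [39.5, -54.7, 66.2], [50.9, -40.2, 67.8]]
g 448 [[-12.8, -85.9, 62.2], [1.1, -74.8, 66.3], [15.0, -66.2, 67.7]]
55 175 51.61423191874708 [ 8  6  1  7 15 15 16 12 13 19 17 35 11  0]
10 13 45.0; 18 2 45.0; 26 22 52.1; 34 26 52.2; 42 21 52.5; 50 26 52.3; 58 28 51.6; 66 37 48.2; -55 150 51.36622980159548 [ 5  6  1  6 11 14 16 13 14 12 16 25 11  0]
10 7 45.0; 18 3 46.9; 26 16 51.6; 34 25 52.5; 42 20 52.1; 50 19 51.8; 58 30 51.2; 66 27 47.6;
```

View pics/zoom.png

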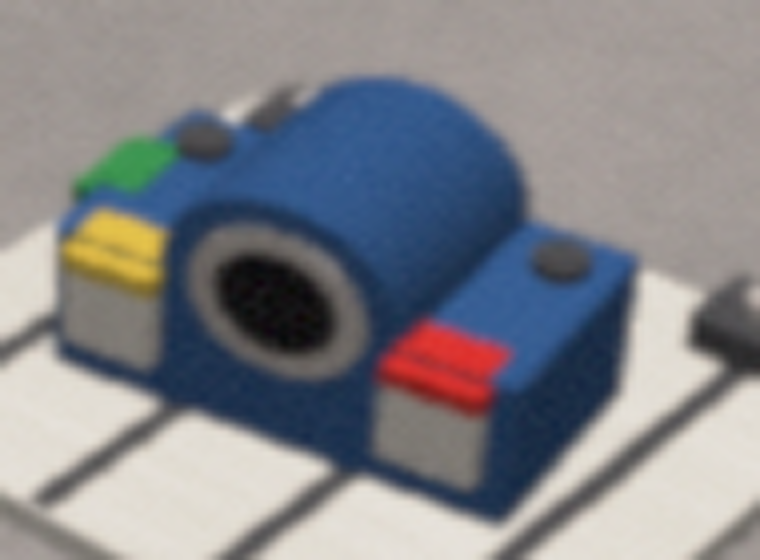

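The bosses show clearly: bright faces below the painted bands, spanning about 22–64 mm above the underside. The green boss is at the left end. The measurements agree with the stated sizes, so I'll grasp the probe.

Run:
```python
from h import *
R=down(np.deg2rad(-35.7)); g=np.array([.567,-.277])
m.set_gripper(1.0,60)
m.move_ptp([*g,.25],R); print(m.current_force())
m.move_l([*g,.160],max_speed=.12)
m.set_gripper(0.0,60); print("w",m.current_grip_width(),m.current_force(),m.current_ee_pos())
m.move_l([*g,.168],max_speed=.05); m.dwell(.3);print(m.current_force())
m.move_l([*g,.30],max_speed=.15); m.dwell(.3);print(m.current_force(),m.current_ft_torque(),m.current_grip_width(),m.current_time())
a,_,_,_=shot("scene","s1"); w,d,X,k=shot("wrist","w1")
for c in("scene","top"):
    if c=="top": m.grab_frame(c)
    print([(np.round(q["at"],3).tolist(),round(q["confidence"],2)) for q in m.look_for(c,"tip")][:3])
cv2.imwrite("pics/v1.png",np.hstack([cv2.resize(a[60:270,60:340],(400,300)),cv2.resize(w,(400,300))])[:,:,::-1])
```

```text
[0.539982   0.01489166 0.98907456]
w 0.39150385056212084 [-2.30197614  1.13964133  4.20477874] [ 0.567063   -0.2770167   0.16037303]
[-0.208113    0.41125781 -3.18079621]
[-0.21685209 -0.47936833 -3.19011698] [ 0.02227028 -0.04183981  0.03756738] 0.39312737636530765 8.575
[([0.57, -0.27, 0.194], 0.66), ([0.732, -0.428, 0.024], 0.5), ([0.378, -0.254, 0.03], 0.46)]
[]
```

View pics/v1.png

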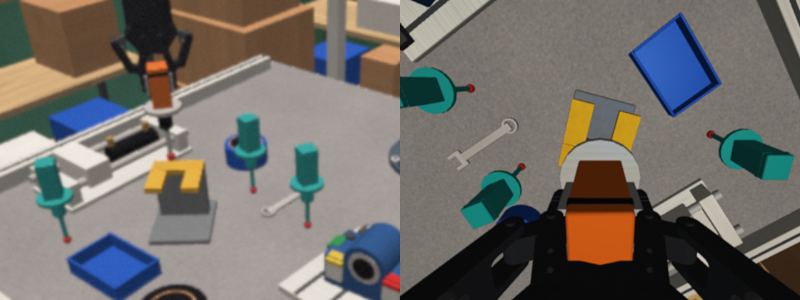

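```bash
cat >> h.py <<'E'
T=np.deg2rad(4.7); CX=np.array([np.cos(T),np.sin(T),0]); CY=np.array([-np.sin(T),np.cos(T),0]); C0=np.array([.480,.126,.015]); UP=np.array([0,0,.125])
def w(x,y,z=40): return C0+(CX*x+CY*y)/1000+[0,0,z/1000]+UP   # TCP for tip at casting-local mm
def force(n=12):
    F=[]
    for _ in range(n): F.append(m.current_force()); m.dwell(.02)
    return np.mean(F,0)
def touch(xy,nrm,want=2.0,maxstep=10):
    """nrm: outward face normal, local 2-vector; xy = start (about 3 mm clear)"""
    xy=np.array(xy,float);nrm=np.array(nrm,float); N=CX*nrm[0]+CY*nrm[1]
    m.dwell(.3); b=force(20); f=0
    for i in range(maxstep+1):
        if i: m.move_l(w(*(xy-nrm*i)),max_speed=.03); m.dwell(.1)
        F=force()-b; f=F@N; print(i,np.round(f,2),np.round(F,2))
        if f>want: break
    m.dwell(.5); F=force()-b; print("hold",F@N,np.round(F,2)); return i
E
python3 - <<'E'
from h import *
z=np.load("w1.npz");X=z["X"];h=cv2.cvtColor(z["p"],cv2.COLOR_RGB2HSV).astype(int);Z=X[...,2]
Y=(abs(X[...,0]-.56)<.1)&(abs(X[...,1]+.28)<.1)&(abs(Z-.13)<.004)&(h[...,1]>150)&(h[...,0]<35)&(h[...,0]>15)
for a in [39,40,41]:
    t=np.deg2rad(a);A=X[Y][:,:2]@np.array([np.cos(t),np.sin(t)]);B=X[Y][:,:2]@np.array([-np.sin(t),np.cos(t)])
    fr=A>A.max()-.03; b=np.sort(B[fr]); i=np.argmax(np.diff(b)); print(a,"A",np.round(np.percentile(A,[.5,99.5]),4),"B",np.round(np.percentile(B,[.5,99.5]),4),"slot",b[i],b[i+1],b[i+1]-b[i],Z[Y].mean())
s=np.load("s1.npz");X=s["X"];h=cv2.cvtColor(s["p"],cv2.COLOR_RGB2HSV).astype(int)
M=((h[...,0]<6)|(h[...,0]>174))&(h[...,1]>150)&(np.linalg.norm(X[...,:2]-[.567,-.277],axis=-1)<.03)&(X[...,2]>.15)&(X[...,2]<.2); v=s["R"].T[:,2]
print("ball",M.sum(),X[M].mean(0)+v*.0055)
R=down(np.deg2rad(-35.7))
t0=m.current_time()
m.move_ptp(w(95,55,120),R); m.move_l(w(75,55)); m.move_l(w(62,55),max_speed=.06); print(m.current_time()-t0,m.current_ee_pos()-w(62,55))
a,_,_,_=shot("scene","s2"); t,_,_,_=shot("top","t2")
cv2.imwrite("pics/v2.png",np.hstack([cv2.resize(a[180:300,240:400],(400,300),interpolation=cv2.INTER_CUBIC),cv2.resize(t[180:285,170:310],(400,300),interpolation=cv2.INTER_CUBIC)])[:,:,::-1])
E
```

```text
39 A [0.2099 0.3076] B [-0.6211 -0.5226] slot -0.5893992028809449 -0.5537015843005558 0.03569761858038911 0.1294166540242447
40 A [0.2007 0.2973] B [-0.626  -0.5271] slot -0.5944416331863298 -0.5585823682069506 0.03585926497937919 0.1294166540242447
41 A [0.1915 0.2877] B [-0.6307 -0.5311] slot -0.5990960831388926 -0.5634594588508854 0.03563662428800718 0.1294166540242447
ball 11 [ 0.56875882 -0.27557297  0.1746794 ]
2.7750000000000004 [-1.35019770e-04  7.21572023e-05  5.24368280e-04]
```

View pics/v2.png

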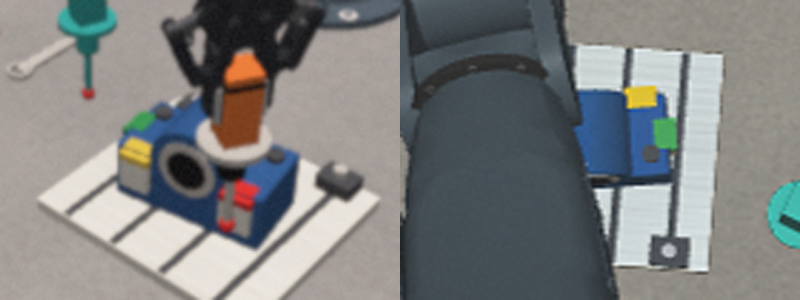

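The red ball hangs at (226,226) in the left crop. That is in front of the red-marked face, and the offset matches the parallax of its stand-off, so I'll touch red.

Run:
```python
from h import *
print(m.current_time()); touch((62,55),(1,0))
a,_,_,_=shot("scene","s3"); print(m.current_time(),m.current_ee_pos())
cv2.imwrite("pics/v3.png",cv2.resize(a[180:300,240:400],(640,480),interpolation=cv2.INTER_CUBIC)[:,:,::-1])
```

```text
11.7
0 0.24 [0.22 0.15 0.66]
1 -0.15 [-0.15 -0.06  0.25]
2 0.38 [ 0.38 -0.04  0.3 ]
3 -0.0 [ 0.02 -0.21  0.55]
4 0.44 [ 0.45 -0.12  0.32]
5 0.4 [0.39 0.21 0.95]
6 1.4 [ 1.42 -0.17  1.18]
7 1.48 [1.49 0.04 1.04]
8 2.07 [2.06 0.26 1.62]
hold 1.8877550029165058 [ 1.89 -0.    1.53]
17.6833 [0.52930494 0.18525996 0.17998836]
```

View pics/v3.png

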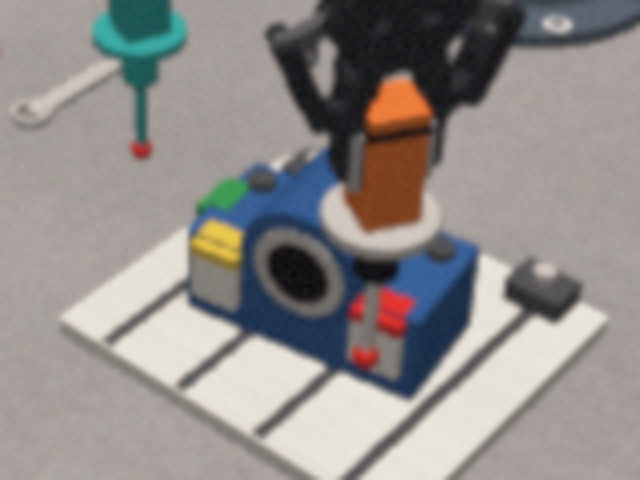

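Red is touched with about 1.9 N (4–4.5 mm of deflection) and the ball at (365,357) on the bright face. Next are yellow and green.

Run:
```python
from h import *
m.move_l(w(75,55),max_speed=.08); m.move_l(w(75,-55,41)); m.move_l(w(61,-55),max_speed=.06)
i=touch((61,-55),(1,0)); a,_,_,_=shot("scene","s4")
m.move_l(w(80,-55),max_speed=.08); m.move_l(w(85,-118)); m.move_l(w(1,-118)); m.move_l(w(1,-100),max_speed=.06)
j=touch((1,-100),(0,1*-1)); b,_,_,_=shot("scene","s5")
m.grab_frame("top"); t,_,_,_=shot("top","t5"); print(i,j,m.current_time())
f=lambda q:cv2.resize(q,(400,300),interpolation=cv2.INTER_CUBIC)
cv2.imwrite("pics/v4.png",np.vstack([np.hstack([f(a[180:300,240:400]),f(b[180:300,240:400])]),np.hstack([f(t[180:285,170:310]),f(t)])])[:,:,::-1])
```

```text
0 -0.28 [-0.25 -0.37  0.42]
1 0.1 [ 0.1  -0.03 -0.07]
2 -0.35 [-0.33 -0.21 -0.22]
3 -0.04 [-0.02 -0.28 -0.13]
4 0.38 [0.38 0.02 0.42]
5 0.86 [0.87 0.03 0.6 ]
6 1.07 [1.06 0.19 1.05]
7 1.56 [ 1.58 -0.22  1.16]
8 2.15 [ 2.17 -0.1   1.43]
hold 2.1782963091502836 [ 2.2  -0.12  1.57]
0 0.22 [-0.02 -0.22  0.35]
1 -0.11 [0.23 0.13 0.19]
2 -0.45 [-0.02  0.45  0.09]
3 -0.01 [0.   0.01 0.16]
4 -0.12 [0.02 0.12 0.19]
5 0.13 [-0.1  -0.14 -0.02]
6 0.61 [-0.18 -0.63  0.37]
7 0.82 [ 0.03 -0.82  0.88]
8 1.38 [ 0.14 -1.37  0.96]
9 1.78 [ 0.12 -1.77  1.37]
10 2.03 [ 0.23 -2.02  1.65]
hold 2.013834665772193 [-0.01 -2.02  1.22]
8 10 34.7583
```

View pics/v4.png

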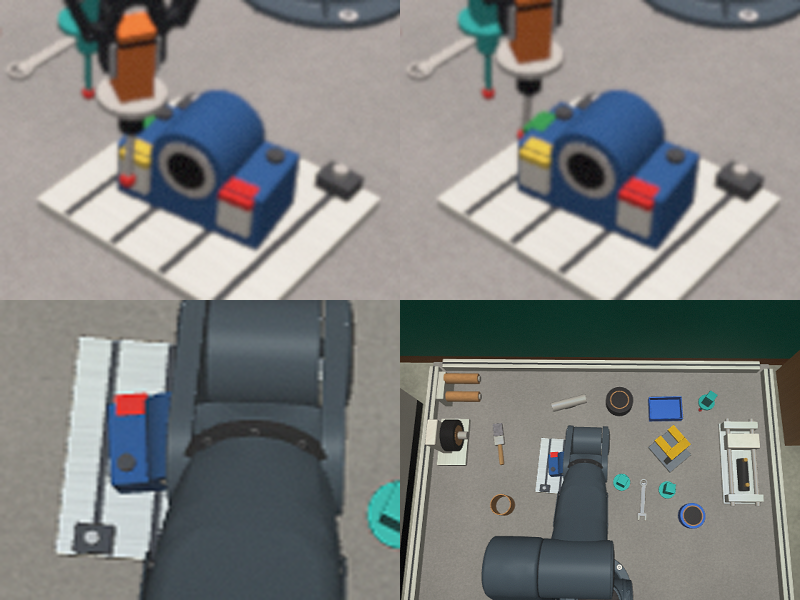

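All three touches read about 2 N. The casting looks the same in both scene crops and the bystanders are in place, so I'll return the probe.

Run:
```python
from h import *
R=down(np.deg2rad(-35.7)); g=np.array([.5645,-.279])
m.move_l(w(1,-118),max_speed=.08); m.move_l(w(1,-118,165),max_speed=.2)
m.move_ptp([*g,.30],R); m.move_l([*g,.185],max_speed=.1); m.move_l([*g,.166],max_speed=.05)
m.dwell(.2); b=force(15); print("b",b,m.current_ee_pos(),m.current_time())
z=.164
for i in range(8):
    m.move_l([*g,z],max_speed=.03); F=force(6)-b; print(round(z,4),np.round(F,2),np.round(m.current_ee_pos()[2],4))
    if F[2]>2: break
    z-=.001
print(m.current_time()); a,_,_,_=shot("scene","s6"); wr,_,_,_=shot("wrist","w6")
cv2.imwrite("pics/v5.png",np.hstack([cv2.resize(a[120:255,100:280],(400,300),interpolation=cv2.INTER_CUBIC),cv2.resize(wr,(400,300))])[:,:,::-1])
```

```text
b [-0.23226792 -0.04454812 -3.37124912] [ 0.56455589 -0.27901102  0.16612075] 39.4583
0.164 [0.41 0.15 0.34] 0.164
0.163 [0.27 0.16 0.3 ] 0.163
0.162 [ 0.23 -0.05 -0.14] 0.162
0.161 [ 0.21 -0.21  0.03] 0.161
0.16 [-1.41  1.22  5.56] 0.1604
41.2083
```

View pics/v5.png

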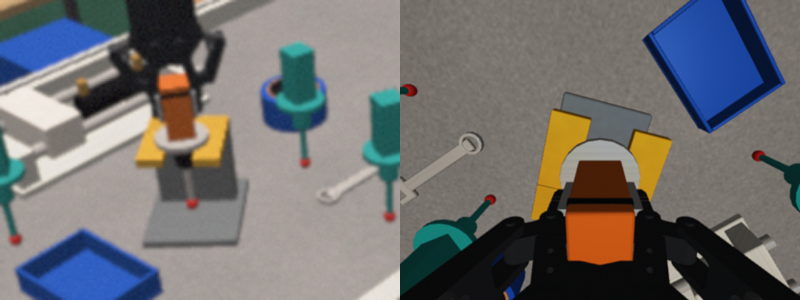

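The flange is seated on both prongs, with contact at TCP z = 0.160 as at pickup. I'll release, back off and check.

Run:
```python
from h import *
def rect(X,M,s=""):
    r=cv2.minAreaRect((X[M][:,:2]*1000).astype(np.float32)); print(s,M.sum(),np.round(X[M].mean(0),4),np.round(r[0],1),np.round(r[1],1),round(r[2],1))
g=np.array([.5645,-.279])
m.set_gripper(1.0); m.dwell(.2); m.move_l([*g,.30],max_speed=.12)
wr,d,X,k=shot("wrist","w7"); h=cv2.cvtColor(wr,cv2.COLOR_RGB2HSV)
n=(abs(X[...,0]-.565)<.05)&(abs(X[...,1]+.278)<.05)&(abs(X[...,2]-.212)<.005)&(h[...,1]>120); rect(X,n,"handle top")
F=(np.linalg.norm(X[...,:2]-g,axis=-1)<.034)&(abs(X[...,2]-.138)<.004)&(h[...,1]<90); A=np.c_[X[F][:,:2]-g,np.ones(F.sum())]; print("flange plane",np.linalg.lstsq(A,X[F][:,2],rcond=None)[0])
m.move_ptp([.35,-.4,.35],down(np.deg2rad(-35.7)))
a,_,S,_=shot("scene","s7"); t,_,X,_=shot("top","t7")
n=(abs(X[...,0]-.48)<.1)&(abs(X[...,1]-.12)<.12); rect(X,n&(X[...,2]>.07)&(X[...,2]<.09),"casting"); rect(X,n&(X[...,2]>.1),"housing")
hh=cv2.cvtColor(t,cv2.COLOR_RGB2HSV).astype(int)
for lo,hi in [(0,5),(22,33)]: rect(X,n&(X[...,2]>.06)&(hh[...,0]>=lo)&(hh[...,0]<=hi)&(hh[...,1]>140))
p0=np.load("scene0.npz")["p"]; D=cv2.absdiff(a,p0)[205:300,250:400].max(2); print("scene diff near casting",(D>40).sum())
print(m.current_time(),m.current_force())
f=lambda q:cv2.resize(q,(400,300),interpolation=cv2.INTER_AREA)
cv2.imwrite("pics/v6.png",np.hstack([f(a),f(t)])[:,:,::-1])
```

```text
handle top 1783 [ 0.5657 -0.2778  0.2113] [ 565.4 -278.4] [33.7 33.5] 53.8
flange plane [0.00014434 0.00062629 0.13745646]
casting 889 [0.4823 0.1212 0.0814] [484.6 122.3] [ 94.2 168.6] 4.9
housing 810 [0.4791 0.1244 0.1167] [480.2 125.8] [86.7 78.8] 3.2
 65 [0.5161 0.1853 0.0812] [516.3 184.2] [19.9 26.6] 1.3
 66 [0.5244 0.0745 0.0819] [525.1  73.7] [21.6 28.6] 10.5
scene diff near casting 0
44.525 [ 0.65743831 -0.95164982  0.20305056]
```

View pics/v6.png

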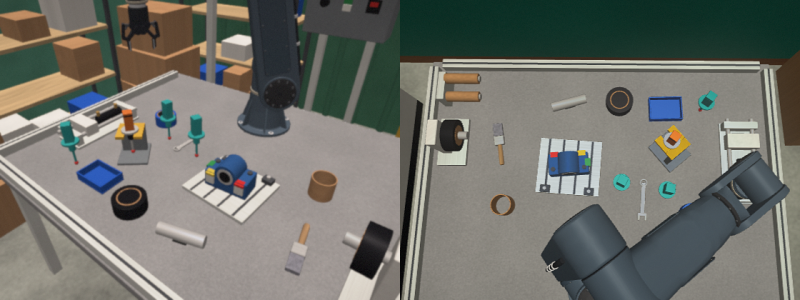

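The probe hangs level and upright in the fork, the casting hasn't moved, and the bystanders I can see are where they were. I'm handing in.

```bash
python3 -c "
from bench import manip as m
m.sign_off(); print(m.current_time())"
```

```text
the job is handed in; nothing more can be done
the job is handed in; nothing more can be done
```

I took the probe from the fork and pressed its ball on the red, yellow and green faces in that order. Each press was about 2 N (roughly 4–5 mm of deflection) and held for at least half a second. I then hung the probe back in the fork, let go and handed the job in; the last clock reading before that was 44.5 s.

**Probe:** The flange sits level at its expected height on both prongs. The handle axis is about 2 mm from where it first hung and about 1–2 mm from my estimate of the slot centre.

**Casting:** The scene pictures before and after show no difference around it. The top-camera fit agrees within about 0.5 mm, and no check disagreed with that beyond measurement noise.

**Bystanders:** Those visible in the last pictures are where they were. I checked them by eye only, and the arm partly covers the blue tape roll in the last top view.

**Touch height:** The ball met the red face perhaps a few mm below its centre, still on the bright area. Yellow and green were touched at the same height. The force readings carry about 0.5 N of noise.

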